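# Turn the warming plate up four clicks and start it

### The job

The colour tin on the studio's warming plate needs more heat. With a fingertip, push the orange fin of the click-stop heat dial clockwise (seen from above) by exactly four clicks from where it stands now, leave it resting in that click, and then press the green start button fully in and let it come out again. Do not pinch the fin, and leave the tin, the little pot and everything else on the table where it stands.

Things in the scene. Friction and masses are not known exactly. Their poses are not given: they have to be found in the camera images.
- warmer: white warming plate fixed to the table: a case 200 mm (its x) by 440 mm (its y), 60 mm high, with the controls on its flat top. Origin: centre of its underside; x away from the robot at yaw 0, y to the left, z up. A dark steel hotplate (diameter 164 mm, 8 mm proud of the top) is centred at x 0, y +105 mm; the dial at x 0, y -75 mm; the start button at x -45 mm, y -170 mm
- dial_axis (a point): point on the dial's vertical axis at the level of the case's top, 60 mm above the table. The dial is a black disc of radius 48 mm, 14 mm high above this point, with one upright orange fin on it; a grey ring of radius 62 mm lies flat under it with 10 small dots 55 mm from the axis, one for each click position
- fin_tip (a point): point on the top edge of the orange fin, 40 mm from the dial's axis and 42 mm above the case's top, on the fin's middle plane (white line on top). The fin is a radial upright plate 12 mm thick, 10 to 46 mm from the axis, from 14 to 42 mm above the case's top; the level direction from dial_axis to here is where the fin points. Seen from above, its counterclockwise face is the one to push
- dial (a joint): angle of the dial, rad; grows as it turns clockwise seen from above. 0 is the first click position, where the fin points at -135 degrees in the warmer's frame (counterclockwise from its x axis); one click is 20 degrees (0.349 rad), and there are ten positions, 0 to 3.14, with stops just beyond both ends. At the start it rests in one of the first four positions.
- fin_push (a point): centre of the fin's face that is pushed to turn it clockwise: 28 mm from the axis, 28 mm above the case's top, 6 mm off the fin's middle plane. To leave a click takes about 0.17 N m (4 to 6 N here); past halfway (10 degrees) the dial snaps on by itself into the next click. (dial_c1 is the half of the fin behind this face, dial_c2 the other half)
- start (a joint): travel of the start button, m: 0 out, 0.006 fully in; it springs back. About 1.5 N starts it, 5 N presses it fully in
- start_top (a point): centre of the top of the green start button (diameter 32 mm), which stands 22 mm above the case's top in a grey collar 48 mm wide, 12 mm high; pressed straight down
- tin: closed tin with a yellow label, diameter 84 mm, 55 mm high, loose on the hotplate; origin centre of its underside; leave alone
- pot: small glass pot with a red cap, diameter 36 mm, 34 mm high, loose on the case's top in its far right corner; origin centre of its underside; leave alone
- jar: blue-labelled jar, diameter 64 mm, 75 mm high, loose on the table; origin centre of its underside; leave alone
- bottle: orange bottle, diameter 60 mm, 150 mm high, loose on the table; origin centre of its underside; leave alone
- cup: white cup, diameter 76 mm, 90 mm high, loose on the table; origin centre of its underside; leave alone
- inkstone: dark slab 120 x 80 x 22 mm, loose on the table; origin centre of its underside; leave alone
- brush: paint brush 200 mm long lying on the table along its x, 20 mm thick; origin under its middle; leave alone

How it is judged (in metres and radians):
On the way, in this order (a step that is already met when the one before it is completed fails the run):
1. the dial rests four clicks clockwise of where it started (distance of fin_tip from where it was at the start of the episode between 0.0476 and 0.0551 m and velocity of joint dial between -0.1 and 0.1 rad/s), for 0.2 s.
2. the start button is pressed in, at least 4.5 of its 6 mm (value of joint start above 0.0045 m), for 0.04 s.
At the end, for the whole second after the job is handed in: the dial rests 4 clicks (80 degrees, within 7 degrees) clockwise of its start, the start button is out again (within 1.5 mm), and every loose thing stands within 20 mm of its start (all of step 1 and value of joint start below 0.0015 m and distance of each of tin, pot, jar, bottle, cup, inkstone, brush from where it was at the start of the episode below 0.02 m); the robot touches nothing.
It fails at once if a loose thing (tin, pot, jar, bottle, cup, inkstone, brush) is pushed or lifted by more than 20 mm (distance of any of tin, pot, jar, bottle, cup, inkstone, brush from where it was at the start of the episode above 0.02 m).
It fails at once if the fin is pinched: pressed on both faces at once with more than 1 N each (contact force between the fingers and dial_c1 above 1 N and contact force between the fingers and dial_c2 above 1 N).
It fails at once if the start button is pressed while the dial is not four clicks on (value of joint start above 0.0045 m and not (distance of fin_tip from where it was at the start of the episode between 0.0476 and 0.0551 m)).
It also fails if it takes over 51 s, if anything falls off the work surface, if the arm or the gripper's body presses on something with over 40 N, if the wrist force passes 120 N, or if a joint passes its speed limit or range.

### The arm

A 6-joint arm with a two-finger parallel gripper is mounted at the origin on the work surface. World frame = base frame: x ahead of the robot, y to its left, z up, the work surface at z = 0. Lengths are in mm, angles in rad, forces in N, time in s.
With the tool pointing down it reaches from about 325 to 875 mm from the base axis. Payload 4.4 kg.
Tool frame: the origin (TCP) lies on the centre line of the jaws, within the pads' length; the fingertips stand ahead of it and the grasp point (between the pads) lies 6 mm ahead of it (ctrl.tcp_to_tips is the z of the fingertips in the tool frame, in mm); z points along the fingers, y is the line along which they close (so a half turn about z gives the same grasp; the last joint's range is limited). The gripper opens to 85 mm and grips with 20 to 120 N. Pads are 22 mm wide; open, the fingers measure 114 mm over their backs; the gripper's body (76 mm by 85 mm) begins 54 mm behind the grasp point. The pads swing forward as they close: fully open they stand 13 mm farther back than shut.
Start: joints at [-0.15, 0.207, 1.542, -0, 1.393, -0.15], TCP at [575.002, -0.012, 256.282] pointing down, gripper open.
Joint ranges: [-2.73, 2.73], [-0.86, 2.22], [0.23, 2.46], [-1.11, 4.25], [0.08, 2.63], [-2.82, 2.82]. Speed limits (rad/s): [2.79, 2.79, 3.14, 3.14, 3.14, 3.14].

### API

Orientations are given as a 3x3 rotation matrix whose columns are the frame's x, y, z axes.
In Python, from plant import ctrl, sensors, optics gives the robot as it stands. Calls block until the motion is done:
- ctrl.move_ptp(position, orientation): joint-space move of the TCP to a pose.
- ctrl.move_l(position, rot=None, vel=150, threshold=None): straight line of the TCP; rot=None keeps the orientation; vel is the mean speed in mm/s. With threshold (N) it stops when the force on the tool has changed by that much, and returns True; else False.
- ctrl.set_joints(angles): joint-space move.
- ctrl.gripper_to(opening, force=None): finger opening in mm; force is the grip in N (None keeps the last); returns when the fingers have stopped.
- ctrl.hold(seconds).
- ctrl.solve_ik(position, orientation): joint angles nearest the present ones, or None.
- sensors.read_state(): the state.
- optics.grab_frame(name): name is "scene" or "side" or "wrist"; returns (picture, depth): 400x640x3 uint8, red, green, blue; 400x640 float32, mm along the optical axis (not along the pixel's ray), 0 where there is no reading.
- optics.camera_params(name): a dict with "mtx" (3x3 intrinsics, pixels), "R" (3x3) and "t" (3): a world point X has camera coordinates R X + t; the wrist camera has in their place "T_tool_cam" (4x4, takes a point from camera to tool coordinates, whose origin is the TCP and whose axes are the flange's). Camera axes: x right, y down, z forward; pixel columns grow to the right and rows downward; lengths in mm; the calibration is good to about 2 mm. A picture is of the moment at which its call begins: read the wrist's pose just before it. camera_params takes no time and is no camera call.
A pose or a line that the arm cannot do raises ctrl.MotionError and nothing moves.
- ctrl.finish_job(): hands the job in; it is judged then, once.
The state is a dict: "t": time; "q": joint angles; "qvel": joint speeds; "tau": joint torques, N m; "eef_pos": TCP position; "eef_rot": TCP orientation; "force": force on the tool from outside, world axes, zero at the start; "wrist_torque": the same for the moment, N m; "grip_width": finger opening in mm; "grasp_force": force on a finger pad.
Only numpy, scipy, OpenCV 4.12 (cv2) and the standard library are available. Lean on these libraries where they do the work, as an engineer would, in place of code of your own. Each camera call takes 0.05 s, during which the arm holds its last target. There are 200 camera calls.

## Working session

There is one attempt and no reset: what is moved stays moved. The work goes in short steps, each a Python script; the robot and the scene stay as the last script left them, time stands still between calls to the robot, and variables do not carry over. Pictures are saved under pics/ and viewed, at most 10 in all, crops included, and the job is handed in when it is done.

```bash
ls; mkdir -p pics; python3 - <<'E'
from plant import ctrl, sensors, optics
import cv2, numpy as np
s=sensors.read_state();print(s['t'],s['eef_pos'],s['grip_width'],ctrl.tcp_to_tips)
for n in("scene","side","wrist"):
    p,d=optics.grab_frame(n);np.savez(f'pics/{n}0.npz',p=p,d=d)
    cv2.imwrite(f'pics/{n}0.png',p[:,:,::-1]);c=optics.camera_params(n);print(n,{k:np.round(v,3).tolist() for k,v in c.items()})
a=cv2.imread('pics/scene0.png');b=cv2.imread('pics/wrist0.png')
E
```

```text
pics
0.0 [5.74299001e+02 9.56011874e-02 2.55105074e+02] 85.64051038252708 25.0
scene {'mtx': [[438.024, 0.0, 326.815], [0.0, 438.024, 197.477], [0.0, 0.0, 1.0]], 'R': [[0.143, 0.99, 0.015], [0.655, -0.084, -0.751], [-0.742, 0.117, -0.661]], 't': [-104.582, -299.237, 1760.097]}
side {'mtx': [[445.541, 0.0, 319.099], [0.0, 445.541, 199.132], [0.0, 0.0, 1.0]], 'R': [[0.835, -0.551, 0.013], [-0.414, -0.643, -0.644], [0.363, 0.533, -0.765]], 't': [-469.939, 294.311, 1486.168]}
wrist {'mtx': [[348.904, 0.0, 317.434], [0.0, 348.904, 202.994], [0.0, 0.0, 1.0]], 'T_tool_cam': [[0.0, -0.963, -0.27, 69.392], [1.0, 0.0, 0.001, -0.403], [-0.0, -0.27, 0.963, -117.115], [0.0, 0.0, 0.0, 1.0]]}
```

View pics/scene0.png

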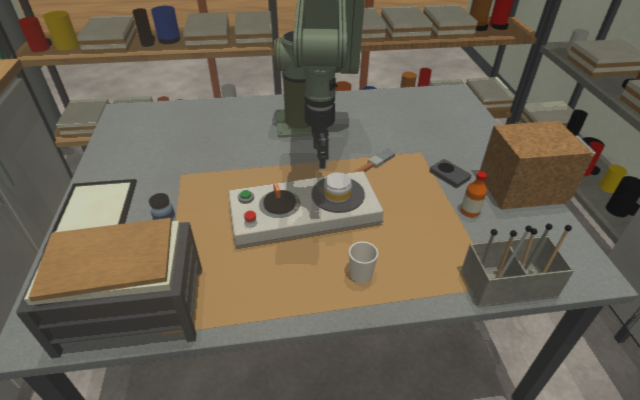

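View pics/wrist0.png

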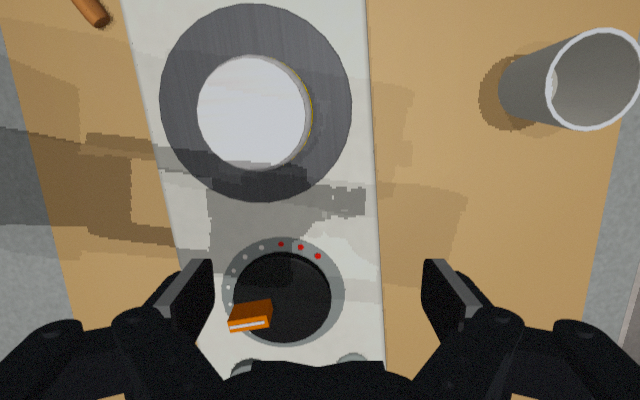

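The wrist view shows the hotplate at about (255,103), the dial at (290,297), and the fin with its white line near (248,324). The start button is hidden behind the gripper. In the scene view the start button (green) is at (246,196) and the pot (red) at (250,216).

```bash
cat > h.py <<'E'
from plant import ctrl, sensors, optics
import cv2, numpy as np
def cloud(name, save=None):
    s=sensors.read_state(); p,d=optics.grab_frame(name); c=optics.camera_params(name)
    v,u=np.mgrid[0:400,0:640]
    K=c['mtx']; r=np.dstack([(u-K[0,2])/K[0,0],(v-K[1,2])/K[1,1],np.ones(u.shape)])
    if name=='wrist':
        T=np.array(c['T_tool_cam']); Rw=s['eef_rot']@T[:3,:3]; o=s['eef_pos']+s['eef_rot']@T[:3,3]
    else:
        Rw=np.array(c['R']).T; o=-Rw@c['t']
    ray=r@Rw.T
    X=o+ray*d[...,None]; X[d<=0]=np.nan
    if save: cv2.imwrite(f'pics/{save}.png',p[:,:,::-1])
    return p,X,o,ray,cv2.cvtColor(p,cv2.COLOR_RGB2HSV)
def onplane(o,ray,z): return o+ray*((z-o[2])/ray[...,2])[...,None]
def blob(m,minarea=30):
    n,l,st,c=cv2.connectedComponentsWithStats(m.astype(np.uint8))
    return [(st[i,4],c[i].round(1).tolist(),l==i) for i in sorted(range(1,n),key=lambda i:-st[i,4]) if st[i,4]>=minarea]
E
python3 - <<'E'
from h import *
print(np.round(sensors.read_state()['eef_rot'],3).tolist())
for n in('wrist','scene','side'):
    p,X,o,ray,H=cloud(n, n+'1')
    h,s,v=H[...,0],H[...,1],H[...,2]; z=X[...,2]
    print(n)
    for nm,m in(('orange',(h<18)&(h>3)&(s>190)&(z>75)&(z<125)),('green',(h>45)&(h<85)&(s>100)&(z>60)),('red',((h<4)|(h>175))&(s>150)&(z>50)),('black',(v<60)&(z>68)&(z<82)),('darkhot',(v<130)&(s<60)&(z>64)&(z<72)),('top',(z>56)&(z<64)&(v>120)&(s<60)&(X[...,0]>200))):
        for a,c,mm in blob(m)[:3]: 
            P=X[mm]; print(nm,a,c,'med',np.nanmedian(P,0).round(1),'min',np.nanpercentile(P,1,axis=0).round(),'max',np.nanpercentile(P,99,axis=0).round())
E
```

```text
[[-0.0, 1.0, -0.002], [1.0, 0.0, 0.0], [0.0, -0.002, -1.0]]
wrist
orange 969 [250.7, 314.1] med [ 513.1 -113.6   95.1] min [ 494. -125.   75.] max [ 530. -109.  102.]
black 5883 [285.9, 295.2] med [ 544.5 -104.    73.1] min [ 496. -156.   70.] max [584. -67.  75.]
darkhot 19349 [255.2, 97.2] med [522.5  82.5  67.4] min [444. -10.  66.] max [598. 143.  69.]
darkhot 775 [603.7, 77.8] med [812.3  92.2  68.2] min [786.  57.  64.] max [819. 120.  72.]
darkhot 348 [536.8, 85.1] med [753.4  84.3  68.2] min [749.  54.  64.] max [774. 117.  72.]
top 36340 [275.4, 194.9] med [557.4 -29.5  59.3] min [ 421. -194.   57.] max [636. 150.  61.]
top 75 [577.6, 116.3] med [800.6  59.9  60.2] min [790.  57.  56.] max [808.  65.  64.]
scene
orange 251 [476.7, 190.3] med [601.2 466.5 101.2] min [576. 448.  79.] max [615. 495. 124.]
orange 37 [481.5, 21.0] med [-730.3 1050.6  108. ] min [-748. 1028.   92.] max [-716. 1076.  123.]
green 47 [245.1, 193.5] med [ 506.8 -215.2   82.7] min [ 491. -227.   79.] max [ 519. -203.   88.]
red 418 [500.9, 11.8] med [-742.8 1151.1  150. ] min [-784. 1121.   78.] max [-
[... 1733 characters left out ...]
69.] max [ 511. -444.   80.]
black 88 [178.3, 288.3] med [ -0.9 -54.5  74.5] min [-55. -64.  68.] max [ 49. -28.  82.]
darkhot 665 [60.7, 69.3] med [ -38.2 1373.9   66.8] min [-121. 1269.   64.] max [  94. 1591.   72.]
darkhot 547 [298.6, 202.7] med [490.3  37.9  68. ] min [440. -16.  64.] max [594. 139.  72.]
darkhot 162 [23.1, 92.2] med [-214.8 1292.8   67. ] min [-310. 1269.   64.] max [-111. 1315.   72.]
top 2537 [324.4, 226.4] med [ 521.2 -105.6   59.5] min [ 419. -260.   56.] max [638. 172.  64.]
top 74 [556.5, 79.4] med [1974.3   25.5   59.8] min [1964.  -67.   56.] max [1986.  162.   64.]
top 51 [628.4, 122.6] med [1974.4 -345.5   58.7] min [1965. -396.   56.] max [1986. -288.   63.]
```

View pics/side0.png

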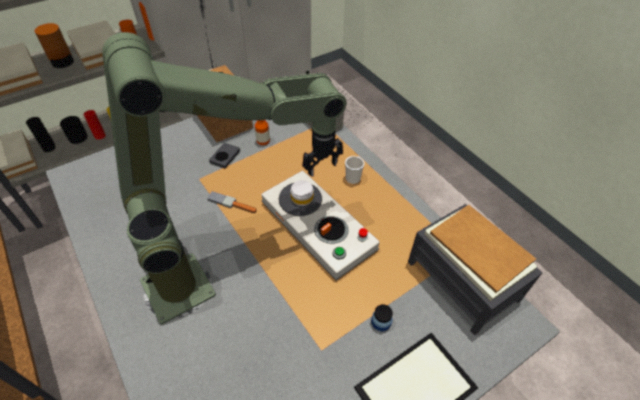

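The side view shows the green button at (339,252), the fin at (326,229), the pot at (363,233), and the tin on the hotplate at (301,190). Next I'll close the gripper and look from close by above the dial.

```bash
cat >> h.py <<'E'
def circ(P):
    P=P[~np.isnan(P).any(1)][:,:2].astype(np.float32); P3=cv2.convexHull(P)[:,0].astype(float)
    from scipy.optimize import least_squares
    r=least_squares(lambda a:np.hypot(P3[:,0]-a[0],P3[:,1]-a[1])-a[2],[*P3.mean(0),40],loss='soft_l1').x
    return r.round(1)
def measure(save):
    p,X,o,ray,H=cloud('wrist',save); h,s,v=H[...,0],H[...,1],H[...,2]; z=X[...,2]
    out={}
    near=(np.abs(X[...,0]-545)<110)&(X[...,1]<-40)&(X[...,1]>-280)
    for nm,m,zz in(('fin',(h<20)&(h>3)&(s>170)&(z>75)&(z<110)&near,102),('green',(h>40)&(h<90)&(s>80)&(z>60)&near,82),('disc',(v<60)&(z>69)&(z<80)&near,74)):
        for a,c,mm in blob(m,60)[:2]:
            out.setdefault(nm,[]).append((int(a),c,np.nanmedian(z[mm]).round(1),circ(onplane(o,ray,zz)[mm]) if nm!='fin' else None))
    # fin top: white line, within the fin's top level
    t=(z>97)&(z<106)&near&(np.hypot(X[...,0]-540,X[...,1]+112)<60)
    b=blob(t,30)
    if b:
        Q=onplane(o,ray,102)[b[0][2]][:,:2]; (c,wh,ang)=cv2.minAreaRect(Q.astype(np.float32)); out['fintop']=(b[0][0],Q.mean(0).round(1),np.nanmedian(z[b[0][2]]),np.round(c,1),np.round(wh,1),round(ang,1))
        L=b[0][2]&(s<90)&(v>120)
        if L.sum()>10:
            q=onplane(o,ray,102)[L][:,:2]; vx=cv2.fitLine(q.astype(np.float32),cv2.DIST_L2,0,.01,.01).ravel(); out['line']=(int(L.sum()),vx.round(3),q.min(0).round(1),q.max(0).round(1))
    return out
E
python3 - <<'E'
from h import *
R=np.array([[0,1,0],[1,0,0],[0,0,-1.]])
ctrl.gripper_to(0,20)
ctrl.move_l([530,-150,230],R)
s=sensors.read_state();print(s['t'],s['eef_pos'],s['grip_width'],s['q'].round(2) if hasattr(s['q'],'round') else s['q'])
for k,x in measure('w2').items():print(k,x)
E
```

```text
2.275 [ 530.25885868 -149.44313354  230.17744541] 0.21247811592823937 [-0.43  0.18  1.63  0.    1.33 -0.43]
fin [(819, [292.1, 158.7], np.float64(101.1), None)]
green [(566, [279.8, 262.6], np.float64(80.9), array([ 504.5, -209.5,   16.4]))]
disc [(6891, [333.9, 160.8], np.float64(73.3), array([ 538.8, -113.1,   46.8]))]
fintop (np.int32(894), array([ 511.5, -118. ]), np.float64(101.47180891392586), array([ 511.5, -118. ]), array([36. , 12.5]), 10.8)
line (185, array([ 9.82000e-01,  1.88000e-01,  5.10618e+02, -1.18969e+02],
      dtype=float32), array([ 494.9, -123. ]), array([ 526.2, -115.2]))
```

View pics/w2.png

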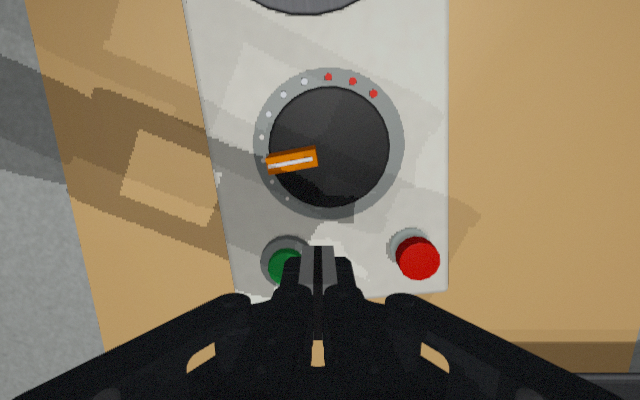

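The view shows the fin at (292,159) on the disc, centre about (330,147), with the button at (284,265) partly behind the fingers and the pot at (418,258). The dial axis comes out at (539,-113) by both the disc and the fin. The fin points at -169.2° world, third click, so the warmer's yaw is about 5.8°. Measured heights of 101, 73 and 81 mm match the given 102, 74 and 82 mm. Now I'll push along the arc.

```bash
cat >> h.py <<'E'
C=np.array([539.,-113.]); TH0=np.deg2rad(-169.2)
def pose(phi,off=17,z=107,r=28):
    th=TH0-np.deg2rad(phi); u=np.array([np.cos(th),np.sin(th)]); n=np.array([-u[1],u[0]])
    y=np.r_[-u,0]; zt=np.array([0,0,-1.]); R=np.c_[np.cross(y,zt),y,zt]
    return np.r_[C+r*u+off*n,z],R
E
python3 - <<'E'
from h import *
for phi in(0,40,75): 
    print(phi,ctrl.solve_ik(*pose(phi)))
ctrl.move_ptp(*pose(0,30,160))
print(ctrl.move_l(pose(0,30)[0],vel=80,threshold=8))
for phi in range(0,76,5):
    P,R=pose(phi); ctrl.move_l(P,R,vel=20)
    s=sensors.read_state(); print(phi,round(s['t'],2),np.round(s['force'],1),np.round(s['eef_pos']-P,1))
ctrl.move_l(pose(75,27)[0],vel=40); ctrl.move_l(pose(75,27,180)[0],vel=120)
Rv=np.array([[0,1,0],[1,0,0],[0,0,-1.]])
ctrl.move_ptp(np.array([530,-170,230]),Rv)
print(sensors.read_state()['t'])
for k,x in measure('w3').items():print(k,x)
E
```

```text
0 [-4.19143947e-01  2.90871145e-01  1.77608184e+00 -4.44089210e-16
  1.07463967e+00 -6.07639506e-01]
40 [-3.88690341e-01  2.66279422e-01  1.80849655e+00 -4.44089210e-16
  1.06681668e+00  1.20945801e-01]
75 [-3.50436316e-01  2.68747410e-01  1.80527166e+00 -4.44089210e-16
  1.06757359e+00  7.70065063e-01]
False
0 4.33 [-0.3 -5.1 -2. ] [ 0.3 -1.2  0.2]
5 4.62 [ 0.3 -5.2 -0.4] [ 0.1 -0.8  0.2]
10 4.91 [-0.8 -0.2  0.2] [-0.2  0.9 -0.2]
15 5.2 [ 0.1 -0.4  0.7] [0.1 0.4 0. ]
20 5.49 [ 0.  -5.5 -1.6] [ 0.3 -1.1  0.1]
25 5.78 [ 0.3 -4.2 -1.2] [ 0.2 -0.6  0.1]
30 6.08 [ 0.5 -0.5 -0.1] [-0.3  0.9 -0.2]
35 6.37 [-0.1  0.3  0.7] [-0.1  0.4 -0.1]
40 6.66 [-0.5 -4.8 -0.4] [-0.1 -1.   0. ]
45 6.95 [-1.7 -3.6 -0.9] [-0.  -0.5  0. ]
50 7.24 [-0.6  0.3 -0.6] [ 0.1  0.8 -0. ]
55 7.53 [ 0.6  0.3 -0.6] [ 0.   0.4 -0. ]
60 7.83 [-1.8 -3.  -0. ] [-0.3 -0.6 -0. ]
65 8.12 [-2.3 -4.6  1.2] [-0.3 -0.5 -0.1]
70 8.41 [ 0.3  0.3 -0.4] [0.4 0.6 0. ]
75 8.7 [ 0.6 -0.5  0.2] [0.2 0.3 0. ]
10.9833
fin [(745, [317.5, 85.1], np.float64(101.5), None)]
green [(1033, [285.9, 243.7], np.float64(81.1), array([ 504.4, -209.8,   16.1]))]
disc [(6103, [329.2, 142.5], np.float64(73.4), array([ 538.8, -113.3,   46.8]))]
fintop (np.int32(1024), array([528.9, -86.7]), np.float64(101.63355419346085), array([529. , -87.1]), array([11.9, 35.9]), 20.8)
line (208, array([ 3.56000e-01, -9.35000e-01,  5.28341e+02, -8.57360e+01],
      dtype=float32), array([ 517.7, -101.3]), array([534.8, -68.7]))
```

View pics/w3.png

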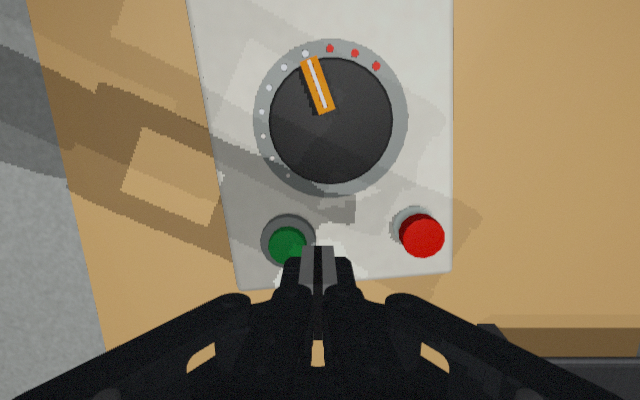

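The fin now points at 110.8° (white line from (310,60) to (325,110)), exactly 80° from its start. The button is fully visible at (287,245), at (504.4,-210). Pressing it now.

```bash
python3 - <<'E'
from h import *
R=np.array([[0,1,0],[1,0,0],[0,0,-1.]])
ctrl.move_l([504.3,-210.3,125],R)
f0=sensors.read_state()['force'];z0=None
hit=ctrl.move_l([504.3,-210.3,97],vel=15,threshold=10); s=sensors.read_state(); print(hit,s['eef_pos'],s['force']-f0)
ctrl.hold(0.3); s=sensors.read_state(); print(s['eef_pos'],s['force']-f0)
ctrl.move_l([504.3,-210.3,150],vel=60)
ctrl.move_l([530,-170,230]); 
for k,x in measure('w4').items():print(k,x)
p,X,o,ray,H=cloud('scene','s4'); print(sensors.read_state()['t'])
E
```

```text
True [ 504.28639822 -210.28743418  101.17301446] [-0.71161831  0.9777892   4.5403126 ]
[ 504.27994826 -210.273936    101.07011363] [-0.81445138  0.96738681  5.7733399 ]
fin [(748, [318.3, 85.1], np.float64(101.5), None)]
green [(1025, [286.4, 243.5], np.float64(81.1), array([ 504.1, -209.8,   15.9]))]
disc [(5995, [329.5, 142.5], np.float64(73.3), array([ 538.7, -113.3,   46.8]))]
fintop (np.int32(1025), array([528.9, -86.7]), np.float64(101.61178620546394), array([529. , -87.1]), array([12. , 35.8]), 20.8)
line (210, array([ 3.46000e-01, -9.38000e-01,  5.28273e+02, -8.54960e+01],
      dtype=float32), array([ 517.1, -101.4]), array([535. , -68.2]))
15.5667
```

View pics/w4.png

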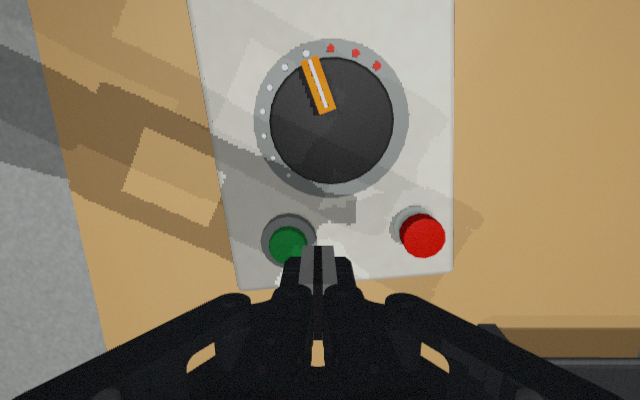

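The dial and pot are unchanged and the button is out again. The press reached the end stop, but only by a small margin, so I'll press once more, firmer, and then hand in.

```bash
python3 - <<'E'
from h import *
P=lambda z:[504.3,-210.3,z]
ctrl.move_l(P(125)); f0=sensors.read_state()['force']
print(ctrl.move_l(P(98.5),vel=15,threshold=25)); ctrl.hold(0.2); s=sensors.read_state(); print(s['eef_pos'],s['force']-f0)
ctrl.move_l(P(150),vel=60); ctrl.move_l([530,-170,230]); ctrl.hold(0.3)
m=measure('w5'); print(m['green'],m['fintop'],sensors.read_state()['t'])
if abs(m['fintop'][-1]-20.8)<3 and m['green'][0][2]>79.5: print(ctrl.finish_job())
E
```

```text
False
[ 504.41380937 -210.32260802  100.8782842 ] [-6.17728585  3.5389766  16.49760989]
[(1038, [286.3, 243.3], np.float64(81.1), array([ 504. , -209.8,   16. ]))] (np.int32(1025), array([528.9, -86.7]), np.float64(101.62236299244), array([529. , -87.1]), array([11.9, 35.9]), 20.8) 20.7333
the job is handed in; nothing more can be done
None
```

The dial was pushed four clicks clockwise (80° measured), the start button was pressed fully in and came out again, and the job was handed in at about 21 s; the judge's verdict was not shown.

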